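Slide the flat plate under the bridge gauge and swing the keeper shut

ROBOT

A 7-joint arm with a two-finger parallel gripper is mounted at the origin on a cart in front of the work surface, level with it; the furniture and walls round the work are solid. World frame = base frame: x ahead of the robot, y to its left, z up, the work surface at z = 0. Lengths are in m, angles in rad, forces in N, time in s.
With the tool pointing down it reaches from about 0.4 to 0.85 m from the base axis. Payload 10.4 kg.
Tool frame: the origin (TCP) lies between the finger pads; the fingertips stand 22 mm ahead of it and the grasp point (between the pads) lies 3 mm ahead of it (r.nose_length is the distance from the TCP to the fingertips, in m); z points along the fingers, y is the line along which they close (so a half turn about z gives the same grasp; the last joint's range is limited). The gripper opens to 87 mm and grips with 3 to 60 N. Pads are 19 mm wide; open, the fingers measure 117 mm over their backs; the gripper's body (75 mm by 190 mm) begins 51 mm behind the grasp point.
Start: joints at [1.125, 0.332, -0.065, 1.46, 0.022, 1.35, -0.088], TCP at [0.256, -0.57, 0.245] pointing down, gripper open.
Joint ranges: [-2.6, 2.6], [-0.5, 2.12], [-1.47, 1.34], [0.16, 2.42], [-1.27, 4.41], [0.06, 2.06], [-2.6, 2.6]. Speed limits (rad/s): [2.22, 2.22, 2.79, 2.79, 3.14, 3.14, 3.14].

INTERFACE

Orientations are given as a unit quaternion [x, y, z, w].
In Python, from bench import readout, cams, r gives the robot as it stands. The module is installed in compiled form; this text tells all that it offers.
- The arm moves only by the tool step_arm, never from a script. Its argument "deltas" is a list that holds one entry, the list of rows, each a list of 7 numbers: the turn, a rotation vector about the tool's x, y, z in rad, then the shift along the tool's x, y, z in m, then the opening in per cent of the stroke, from 0 (shut) to 100 (fully open). A call has 1 to 20 rows; each row is the pose to reach, as a shift and turn from the pose commanded when the call began, along the tool's axes at that moment; what a row does not reach only later rows make up. A row lasts 1/8 s, in which the tool goes at most 62.5 mm and 10.7 degrees, less where a joint would pass 70% of its speed; a pose out of reach is approached as far as the arm can. A call with a gripper value outside its range is refused whole. The fingers move at their own pace and stop on an object; "squeeze" is the grip in N (left out, the last holds). Time passes only in rows, so rows that repeat a pose let the fingers close. It gives the time, the measured TCP pose, the force, the opening and the grip force at its end, in the units of the state.
- readout.read_state(): the state, without advancing time (a new reading comes with each control period).
- cams.camera(name): name is "scene" or "top" or "wrist"; returns a dict with "img" (384x512x3 uint8, red, green, blue), "fx", "fy", "cx", "cy" (pixels), "k1" (the pictures are not rectified: a ray, as slopes to the right and down, at radius r is drawn at 1 + k1 r^2 times it, then the intrinsics apply), "origin" and "rotation" of the camera in the world; the wrist camera has in their place "T_tool_cam" (4x4, takes a point from camera to tool coordinates, whose origin is the TCP and whose axes are the flange's). Camera axes: x right, y up, looking along -z (the intrinsics and any distortion apply to the point x, -y, -z); pixel columns grow to the right and rows downward; lengths in m; the calibration is good to about 2 mm. A picture is of the moment at which its call begins: read the wrist's pose just before it. There is no depth.
- r.close_job(): hands the job in; it is judged then, once.
The state is a dict: "time": time; "joint_positions": joint angles; "joint_vel": joint speeds; "joint_torque": joint torques, N m; "ee_pos": TCP position; "eef_rot": TCP orientation; "ft_force": force on the tool from outside, world axes, zero at the start; "torque": the same for the moment, N m; "width": finger opening in m; "grip_force": force on a finger pad.
Only numpy, scipy, OpenCV 4.12 (cv2) and the standard library are available. Lean on these libraries where they do the work, as an engineer would, in place of code of your own. Each camera call takes 0.05 s, during which the arm holds its last target. There are 200 camera calls.

TASK

Check the loose flat plate in the bridge gauge: push it along the gauge's base, lying flat, between the guide rails and under the low bridge until it rests against the end stop. Then push the swivelling keeper (the arm with the upright pin) fully across behind the plate. The plate is only pushed, never lifted or tipped; leave the other things where they are, and move clear at the end.

Things in the scene. Friction and masses are not known exactly. Their poses are not given: they have to be found in the camera images.
- gauge: Steel bridge gauge fixed on the worktop; mm. Origin on the worktop, on the channel's centre line; x = the way the plate is pushed (about the robot's left), y = across (about towards the robot). Base x -195 to 155, y -90 to 90, top z 12. Two guide rails 6 high on it, 66 apart (inner faces y 33, -33), x -5 to 130; from x -5 back to -44 they flare out to y 60, -60.
- bridge (a point): Middle of the underside of the low bridge: a bar across the channel, gauge x 55 to 78 mm, underside at z = 29 (17 mm above the base), top at z = 43, cap screws to 47 mm, on pillars at y 33 to 48 mm on both sides.
- end_stop (a point): Middle of the face of the end stop, a block across the far end of the channel: face at gauge x = 130 mm, 20 mm high above the base (point 10 mm above the base).
- plate: Loose aluminium plate, 100 long (x) x 60 wide (y) x 14 thick mm, 0.16 to 0.33 kg, two dark dots on top; origin at the centre of its underside. Starts flat on the base (underside z 12 mm) before the flare, its x within 0.3 rad of the gauge's x. 3 mm headroom under the bridge, 3 mm play each side. At the stop its centre is at gauge x 80, its rear end at x 30 mm, 25 mm before the bridge.
- keeper (a joint): Swivelling arm, 10 mm wide, z 20 to 30 mm. 0 rad = arm along the gauge's -x, beside the channel; grows counter-clockwise seen from above to a hard stop at 1.57, arm along -y, across the channel, 5 mm behind a plate that is home (it jams on a plate that is not). Starts at -0.5 to 0, clear of the channel. Stiff: stays where left, moves with about 1 N at the pin.
- keeper_pivot (a point): Keeper's pivot axis (vertical), at gauge x = 20, y = 50 mm; point at the top face of the arm, z = 30 mm.
- keeper_pin (a point): Centre of the top of the upright round pin, 10 mm in diameter, at the free end of the keeper arm, 50 mm from the pivot; the pin stands from z = 30 to z = 60 mm over the worktop (this point is at 60).
- resin_sample: round black resin-mounted specimen, 32 mm diameter, 20 mm high, standing on the gauge's base beside the far rail; origin under its centre; bystander
- gauge_block: small steel block 30 x 35 x 9 mm lying flat on the gauge's base beside the near rail; origin under its centre; bystander
- ring_gauge: steel ring 52 mm diameter, 15 mm high, on the worktop at the far right; origin under its centre; bystander
- plug_gauge: cylindrical plug gauge 95 mm long, 17 mm thick, lying on the worktop near the laptop; bystander
- counter: hand-held keypad device 105 x 48 x 22 mm lying in front of the laptop; bystander
- pen: ball pen 145 mm long lying in front of the laptop; bystander

How it is judged:
On the way, in this order (a step that is already met when the one before it is completed fails the run):
1. the plate lies flat under the bridge, against the end stop, the keeper still open (x of plate in the frame of gauge above 0.0755 m and y of plate in the frame of gauge between -0.008 and 0.008 m and z of plate in the frame of gauge between 0.009 and 0.0155 m and angle between plate's own z axis and vertical below 0.05 rad and linear speed of plate below 0.02 m/s and value of joint keeper below 0.8 rad), for 0.2 s.
2. the keeper is swung fully across behind the plate (x of plate in the frame of gauge above 0.0755 m and y of plate in the frame of gauge between -0.008 and 0.008 m and z of plate in the frame of gauge between 0.009 and 0.0155 m and angle between plate's own z axis and vertical below 0.05 rad and value of joint keeper above 1.47 rad), for 0.2 s.
At the end, for the whole second after the job is handed in: The plate lies flat under the bridge within 4.5 mm of the end stop, the keeper stands across behind it within 0.1 rad of its stop, both are at rest (all of step 2 and linear speed of plate below 0.01 m/s and velocity of joint keeper below 0.05 rad/s); the robot touches nothing.
It fails at once if the plate is lifted off the base (its centre by more than 6 mm) or falls from it (z of plate in the frame of gauge above 0.018 m or z of plate in the frame of gauge below 0.006 m).
It fails at once if the plate is tipped (more than about 6 degrees) (angle between plate's own z axis and vertical above 0.1 rad).
It fails at once if another thing is moved by more than 15 mm (distance of any of resin_sample, gauge_block, ring_gauge, plug_gauge, counter, pen from where it was at the start of the episode above 0.015 m).
It also fails if it takes over 58 s, if anything falls off the work surface, if the arm or the gripper's body presses on something with over 40 N, if the wrist force passes 120 N, or if a joint passes its speed limit or range.

## Working session

There is one attempt and no reset: what is moved stays moved. The work goes in short steps, Python scripts to look and compute and a tool call to move; the robot and the scene stay as the last step left them, time stands still between calls to the robot, and variables do not carry over. Pictures are saved under pics/ and viewed, at most 13 in all, crops included, and the job is handed in when it is done.

Besides the shell and the picture viewer there is one more tool, called after "Emit:" in YAML: its name, and indented under it one key for each argument. step_arm: Moves the arm, as the interface text tells. Its arguments: {"type":"object","properties":{"deltas":{"type":"array"},"squeeze":{"type":"number"}},"required":["deltas"]}

```bash
mkdir -p pics
cat > h.py <<'E'
import numpy as np, cv2
from bench import readout, cams, r
from scipy.spatial.transform import Rotation as R
def shot(n,f=None):
    s=readout.read_state(); c=cams.camera(n)
    if 'T_tool_cam' in c:
        T=np.eye(4);T[:3,:3]=R.from_quat(s['eef_rot']).as_matrix();T[:3,3]=s['ee_pos']
        M=T@np.array(c['T_tool_cam']);c['origin']=M[:3,3];c['rotation']=M[:3,:3]
    if f: cv2.imwrite('pics/'+f,c['img'][:,:,::-1])
    return c
def ray(c,u,v):
    d=np.array([(u-c['cx'])/c['fx'],(v-c['cy'])/c['fy']]);p=d.copy()
    for _ in range(20): p=d/(1+c['k1']*(p@p))
    w=np.array(c['rotation'])@np.array([p[0],-p[1],-1]);return np.array(c['origin']),w
def onz(c,u,v,z):
    o,w=ray(c,u,v);return o+w*(z-o[2])/w[2]
def proj(c,P):
    q=np.array(c['rotation']).T@(np.array(P)-np.array(c['origin']));p=np.array([q[0],-q[1]])/-q[2]
    p=p*(1+c['k1']*(p@p));return p[0]*c['fx']+c['cx'],p[1]*c['fy']+c['cy']
E
python3 - <<'E'
from h import *
s=readout.read_state();print({k:np.round(v,3) for k,v in s.items()})
print(r.nose_length)
for n in('top','scene','wrist'):
    c=shot(n,n+'0.png');print(n,np.round(c['origin'],3),np.round(c['rotation'],2).tolist(),c['fx'],c['k1'])
    np.save
a=[cv2.imread(f'pics/{n}0.png') for n in('top','scene')]
E
```

```text
{'time': np.float64(0.0), 'joint_positions': array([ 1.125,  0.333, -0.065,  1.461,  0.022,  1.35 , -0.089]), 'joint_vel': array([-0.   ,  0.   , -0.   , -0.   , -0.001, -0.   ,  0.001]), 'joint_torque': array([-1.0000e-03, -6.2326e+01,  2.4000e-02, -3.8989e+01, -6.1000e-02,
        4.0000e-02,  0.0000e+00]), 'ee_pos': array([ 0.256, -0.57 ,  0.244]), 'eef_rot': array([ 0.978,  0.21 , -0.   , -0.001]), 'ft_force': array([-0.576, -0.612, -0.158]), 'torque': array([-0.018, -0.039, -0.026]), 'grip_force': np.float64(0.0), 'width': np.float64(0.087)}
0.022
top [0.364 0.12  1.28 ] [0.05, -0.05, -0.7, 0.71] 409.203855924625 -0.029569802127482545
scene [-0.442 -0.766  0.929] [0.44, -0.19, -0.36, 0.8] 490.5507083815859 -0.07450771649333889
wrist [ 0.333 -0.535  0.384] [[0.41, 0.87, 0.28], [-0.91, 0.39, 0.12], [-0.0, -0.3, 0.95]] 334.307571484547 -0.007071521976700437
```

View pics/top0.png

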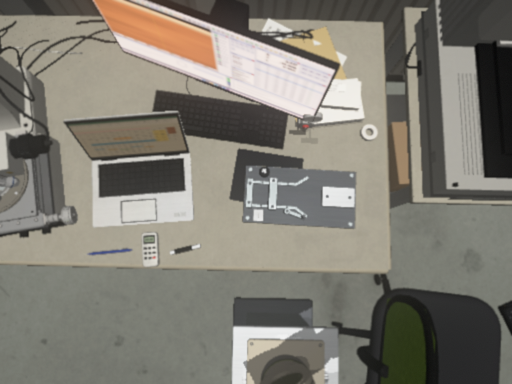

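View pics/scene0.png

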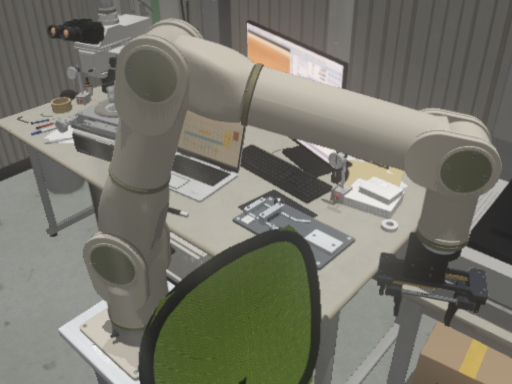

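```bash
sed -i "s/    if f: cv2/    else: c['rotation']=R.from_quat(c['rotation']).as_matrix()\n    if f: cv2/" h.py
python3 - <<'E'
from h import *
c=shot('top','top1.png')
im=c['img'][:,:,::-1]
cv2.imwrite('pics/crop1.png',cv2.resize(im[145:240,225:375],None,fx=5,fy=5,interpolation=cv2.INTER_CUBIC))
for n,uv,z in[('base',(285,370),0),('ring',(369,132),.015)]:print(n,onz(c,*uv,z))
# base outline
hsv=cv2.cvtColor(im,cv2.COLOR_BGR2HSV);print(hsv[215,310],hsv[240,340],hsv[185,340])
E
```

```text
base [0.02698821 0.00051287 0.        ]
ring [ 0.76340841 -0.26069502  0.015     ]
[105   9 119] [ 22  34 173] [110   7 114]
```

View pics/crop1.png

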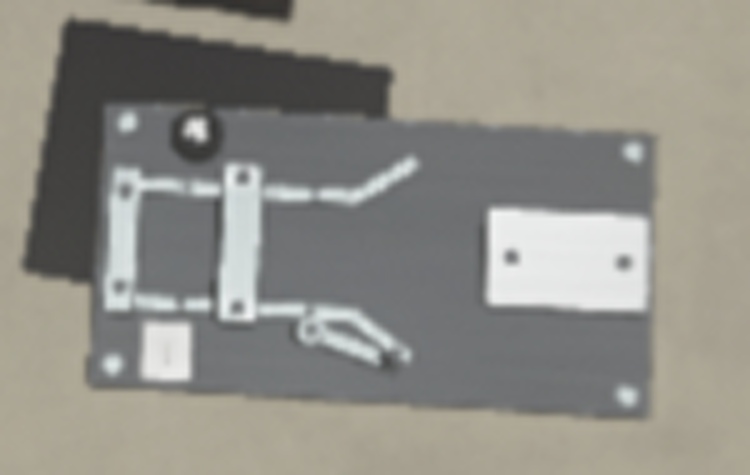

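The top view shows the base with corners at about crop (106,104),(655,135),(648,418),(88,386), plate dots at (511,257),(624,263), and the keeper pivot at (311,331) with its pin near (400,357).

Run:
```python
from h import *
c=shot('top')
P=lambda u,v,z:onz(c,225+(u-2)/5,145+(v-2)/5,z)
co=[P(106,104,.012),P(655,135,.012),P(648,418,.012),P(88,386,.012)]
print(np.round(co,4)); ctr=np.mean(co,0)
ex=(co[0]+co[3]-co[1]-co[2])[:2];ex/=np.linalg.norm(ex);ey=np.array([-ex[1],ex[0]])
print('sizes',[np.linalg.norm(co[i]-co[(i+1)%4]) for i in range(4)],'yaw',np.arctan2(ex[1],ex[0]))
O=ctr[:2]+ex*.02;print('O',O)
g=lambda p:np.round([(p[:2]-O)@ex,(p[:2]-O)@ey],4)
for n,a in dict(dot1=(511,257,.026),dot2=(624,263,.026),TL=(488,208,.026),BL=(487,303,.026),TR=(647,215,.026),BR=(645,311,.026),pivot=(311,331,.03),pin=(388,362,.06),pinb=(404,354,.06),br1=(242,178,.047),br2=(238,308,.047),fl1=(415,162,.018),stop1=(126,190,.032),stop2=(119,287,.032)).items():
    p=P(*a);print(n,np.round(p,4),g(p))
```

```text
[[ 0.6449  0.1323  0.012 ]
 [ 0.6332 -0.2159  0.012 ]
 [ 0.454  -0.2086  0.012 ]
 [ 0.4659  0.1391  0.012 ]]
sizes [np.float64(0.34836895818361285), np.float64(0.17935455221484561), np.float64(0.34794720445487903), np.float64(0.17906462049883987)] yaw 1.5367958083522277
O [ 0.55015755 -0.01827342]
dot1 [ 0.5508 -0.1212  0.026 ] [-0.1029 -0.0042]
dot2 [ 0.5487 -0.1915  0.026 ] [-0.1732 -0.0044]
TL [ 0.5813 -0.1071  0.026 ] [-0.0877 -0.0342]
BL [ 0.5218 -0.1062  0.026 ] [-0.0888  0.0254]
TR [ 0.5792 -0.2063  0.026 ] [-0.1869 -0.0355]
BR [ 0.519  -0.2041  0.026 ] [-0.1868  0.0248]
pivot [0.5014 0.0028 0.03  ] [0.0194 0.0494]
pin [ 0.4806 -0.0406  0.06  ] [-0.0247  0.0688]
pinb [ 0.4856 -0.0502  0.06  ] [-0.0341  0.0634]
br1 [0.5928 0.0476 0.047 ] [ 0.0672 -0.0404]
br2 [0.5126 0.0489 0.047 ] [0.0658 0.0398]
fl1 [ 0.6109 -0.0627  0.018 ] [-0.0423 -0.0622]
stop1 [0.5863 0.1184 0.032 ] [ 0.1378 -0.0315]
stop2 [0.5257 0.1213 0.032 ] [0.1387 0.0292]
```

Emit:
step_arm:
  deltas:
    - [[0,0,-0.18,0.06,-0.026,0,29],[0,0,-0.36,0.12,-0.052,0,29],[0,0,-0.54,0.18,-0.078,0.01,29],[0,0,-0.72,0.24,-0.104,0.02,29],[0,0,-0.9,0.3,-0.13,0.03,29],[0,0,-1.05,0.355,-0.156,0.04,29],[0,0,-1.113,0.398,-0.174,0.044,29],[0,0,-1.113,0.398,-0.174,0.044,29],[0,0,-1.113,0.398,-0.174,0.044,29],[0,0,-1.113,0.398,-0.174,0.044,29]]

```text
time: 1.5
ee_pos: [0.5472, -0.2496, 0.2006]
eef_rot: [0.72, 0.694, -0.0, 0.0]
ft_force: [0.0, -0.6, -0.3]
width: 0.0251
grip_force: 0.0
```

Run:
```python
from h import *
c=shot('wrist','w1.png');s=readout.read_state();print(s['ee_pos'],R.from_quat(s['eef_rot']).as_matrix().round(4).tolist(),s['joint_positions'].round(2),s['width'],s['ft_force'])
O=np.array([.5502,-.0183]);ex=np.array([.034,.9994]);ey=np.array([-.9994,.034])
for x,y,z in[(-.195,.09,.012),(-.195,-.09,.012),(-.188,.025,.026),(-.188,-.035,.026),(-.088,.025,.026),(-.088,-.035,.026),(-.044,-.06,.018)]:
    print((x,y,z),np.round(proj(c,[*(O+ex*x+ey*y),z])))
```

```text
[ 0.54725893 -0.24951611  0.20071613] [[0.0376, 0.9993, -0.0001], [0.9993, -0.0376, -0.0007], [-0.0007, -0.0001, -1.0]] [ 0.7   0.34 -0.44  1.57  0.15  1.27  0.21] 0.024782243414848658 [0.81953072 0.34700484 0.6732411 ]
(-0.195, 0.09, 0.012) [163. 137.]
(-0.195, -0.09, 0.012) [346. 136.]
(-0.188, 0.025, 0.026) [227. 131.]
(-0.188, -0.035, 0.026) [292. 131.]
(-0.088, 0.025, 0.026) [224.  13.]
(-0.088, -0.035, 0.026) [295.  12.]
(-0.044, -0.06, 0.018) [325. -45.]
```

View pics/w1.png

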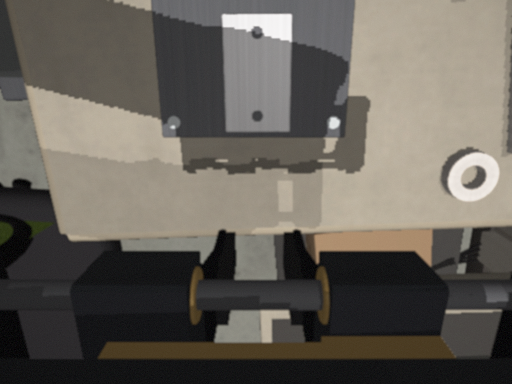

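The wrist view matches the predictions to about a pixel. The plate's rear edge is at row 131, columns 225–291, and the dots are at (257,32) and (257,116).

Run:
```python
from h import *
c=shot('wrist')
O=np.array([.5502,-.0183]);ex=np.array([.034,.9994]);ey=np.array([-.9994,.034])
for n,u,v,z in[('d1',257,32,.026),('d2',257,116,.026),('RL',225,131.5,.026),('RR',291,131.5,.026),('s1',174,123,.014),('s2',334,124,.014),('bl',162,137,.012),('br',346,137,.012)]:
    p=onz(c,u,v,z)[:2];print(n,p.round(4),np.round([(p-O)@ex,(p-O)@ey],4))
```

```text
d1 [ 0.5498 -0.1214] [-0.103  -0.0031]
d2 [ 0.5471 -0.1922] [-0.1739 -0.0028]
RL [ 0.5165 -0.2053] [-0.1881  0.0273]
RR [ 0.5783 -0.2076] [-0.1882 -0.0345]
s1 [ 0.4666 -0.1969] [-0.1813  0.0775]
s2 [ 0.621  -0.2036] [-0.1827 -0.077 ]
bl [ 0.4527 -0.2101] [-0.195   0.0909]
br [ 0.6336 -0.2168] [-0.1956 -0.0901]
```

Emit:
step_arm:
  deltas:
    - [[0,0,-0.0036,0,0,0.05,29],[0,0,-0.0036,0,0,0.1,29],[0,0,-0.0036,0,0,0.14,29],[0,0,-0.0036,0,0,0.163,29],[0,0,-0.0036,0,0,0.163,29],[0,0,-0.0036,0.01,0,0.163,29],[0,0,-0.0036,0.02,0,0.163,29],[0,0,-0.0036,0.025,0,0.163,29],[0,0,-0.0036,0.03,0,0.163,29],[0,0,-0.0036,0.035,0,0.163,29],[0,0,-0.0036,0.04,0,0.163,29],[0,0,-0.0036,0.045,0,0.163,29],[0,0,-0.0036,0.05,0,0.163,29],[0,0,-0.0036,0.05,0,0.163,29]]

```text
time: 3.35
ee_pos: [0.5498, -0.1971, 0.0374]
eef_rot: [0.718, 0.696, 0.0, -0.0]
ft_force: [-0.6, 0.3, -0.5]
width: 0.0254
grip_force: 0.0
```

```bash
cat >> h.py <<'E'
O=np.array([.5502,-.0183]);ex=np.array([.034,.9994]);ey=np.array([-.9994,.034])
G=lambda p:np.round([(p[:2]-O)@ex,(p[:2]-O)@ey],4)
def status():
    s=readout.read_state();M=R.from_quat(s['eef_rot']).as_matrix();print('tcp',G(s['ee_pos']),s['ee_pos'].round(4),'yaw',np.arctan2(M[1,0],M[0,0])-1.5368,'f',s['ft_force'].round(1),'q',s['joint_positions'].round(2),s['time'])
def dots(c):
    hsv=cv2.cvtColor(c['img'],cv2.COLOR_RGB2HSV);m=((hsv[...,2]>140)&(hsv[...,1]<40)).astype(np.uint8)
    cs,h=cv2.findContours(m,cv2.RETR_CCOMP,cv2.CHAIN_APPROX_NONE)
    for k,q in zip(cs,h[0]):
        if q[3]>=0 and 15<cv2.contourArea(k)<400:
            (u,v),rr=cv2.minEnclosingCircle(k);print('hole',round(u,1),round(v,1),round(rr,1),G(onz(c,u,v,.026)))
E
python3 - <<'E'
from h import *
status();c=shot('wrist','w2.png');dots(c)
print('pred dots',[proj(c,[*(O+ex*x+ey*-.003),.026]) for x in(-.093,-.163)])
dots(shot('top','t2.png'))
E
```

```text
tcp [-0.1787 -0.0057] [ 0.5498 -0.1971  0.0374] yaw 0.0034938234267185564 f [-0.6  0.3 -0.5] q [ 0.61  0.48 -0.42  1.76  0.24  0.95  0.06] 3.35
hole 62.5 162.0 4.3 [-0.1287  0.0863]
hole 57.0 158.4 5.6 [-0.127   0.0886]
hole 57.5 120.5 3.8 [-0.1097  0.0853]
hole 52.5 114.0 3.0 [-0.1068  0.087 ]
hole 428.5 250.5 4.5 [-0.1737 -0.0913]
hole 431.0 229.5 16.6 [-0.1621 -0.0907]
hole 435.8 197.5 4.1 [-0.1454 -0.0903]
hole 425.8 185.8 3.4 [-0.1395 -0.0846]
hole 437.5 186.0 9.1 [-0.1396 -0.0902]
hole 440.5 167.5 4.5 [-0.1306 -0.0901]
hole 442.2 149.2 3.9 [-0.1219 -0.0895]
hole 435.2 146.5 3.2 [-0.1207 -0.086 ]
pred dots [(np.float64(254.04563045976042), np.float64(82.03351446197597)), (np.float64(254.14149618313485), np.float64(230.49598599290908))]
hole 438.0 379.5 4.0 [-0.4468  0.5213]
hole 438.0 351.0 3.2 [-0.4469  0.4405]
hole 425.0 340.5 4.9 [-0.4079  0.4122]
hole 436.5 337.5 11.1 [-0.4425  0.402 ]
hole 422.5 316.5 7.9 [-0.4004  0.3433]
hole 420.0 314.5 6.3 [-0.3928  0.3378]
hole 436.0 309.6 3.6 [-0.4413  0.321 ]
hole 426.5 306.0 3.0 [-0.4125  0.312 ]
hole 261.0 193.5 13.5 [ 0.1013 -0.00
[... 188 characters left out ...]
043]
hole 403.5 259.5 15.9 [-0.3423  0.1776]
hole 183.0 249.4 10.0 [0.3288 0.1848]
hole 158.0 247.5 10.5 [0.4053 0.1836]
hole 149.0 239.5 6.9 [0.4349 0.1611]
hole 396.2 231.9 7.2 [-0.3195  0.0949]
hole 396.5 219.5 4.5 [-0.3203  0.0567]
hole 392.0 204.0 5.4 [-0.3061  0.0093]
hole 389.5 190.0 5.0 [-0.2981 -0.0342]
hole 411.5 182.5 4.5 [-0.3673 -0.062 ]
hole 393.5 175.0 5.4 [-0.3105 -0.0826]
hole 414.5 170.5 4.5 [-0.3769 -0.101 ]
hole 383.0 168.0 4.1 [-0.2772 -0.1031]
hole 392.5 162.0 4.0 [-0.3072 -0.1242]
hole 364.5 135.0 7.5 [-0.2175 -0.207 ]
hole 186.5 85.5 5.5 [ 0.3605 -0.3394]
hole 187.5 75.5 5.7 [ 0.3601 -0.3739]
hole 178.5 72.0 4.6 [ 0.3904 -0.3844]
hole 148.5 60.5 28.2 [ 0.4921 -0.4191]
```

View pics/w2.png

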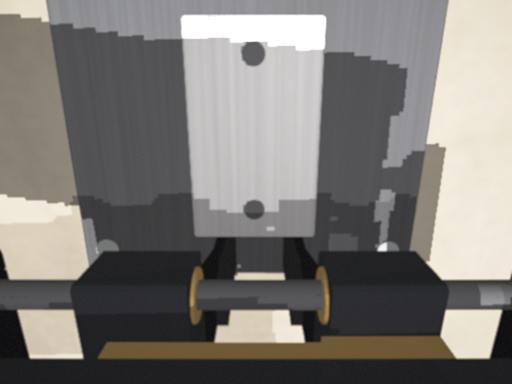

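Close view: dots are at (253,53) and (254,210), and the plate's rear edge is on the fingers, square to them.

Run:
```python
from h import *
c=shot('wrist')
for u,v in[(253,53),(254,210),(182,16),(325,16)]:print(G(onz(c,u,v,.026)))
```

```text
[-0.0817 -0.0025]
[-0.1525 -0.0028]
[-0.0677  0.0266]
[-0.0675 -0.032 ]
```

Emit:
step_arm:
  deltas:
    - [[0,0,0.003,0.008,-0.0003,0,29],[0,0,0.003,0.016,-0.0006,0,29],[0,0,0.003,0.024,-0.001,0,29],[0,0,0.003,0.032,-0.0014,0,29],[0,0,0.003,0.04,-0.0018,0,29],[0,0,0.003,0.048,-0.0022,0,29],[0,0,0.003,0.056,-0.0025,0,29],[0,0,0.003,0.064,-0.0025,0,29],[0,0,0.003,0.072,-0.0025,0,29],[0,0,0.003,0.08,-0.0025,0,29],[0,0,0.003,0.088,-0.0025,0,29],[0,0,0.003,0.096,-0.0025,0,29],[0,0,0.003,0.1,-0.0025,0,29],[0,0,0.003,0.1,-0.0025,0,29]]

```text
time: 5.25
ee_pos: [0.5505, -0.0975, 0.0376]
eef_rot: [0.719, 0.695, 0.0, -0.0]
ft_force: [-0.5, -0.3, 0.7]
width: 0.0255
grip_force: 0.0
```

Run:
```python
from h import *
status();c=shot('wrist','w3.png')
```

```text
tcp [-0.0791 -0.003 ] [ 0.5505 -0.0975  0.0376] yaw 0.00021466323883090332 f [-0.5 -0.3  0.7] q [ 0.48  0.44 -0.46  1.82  0.24  0.93 -0.12] 5.25
```

View pics/w3.png

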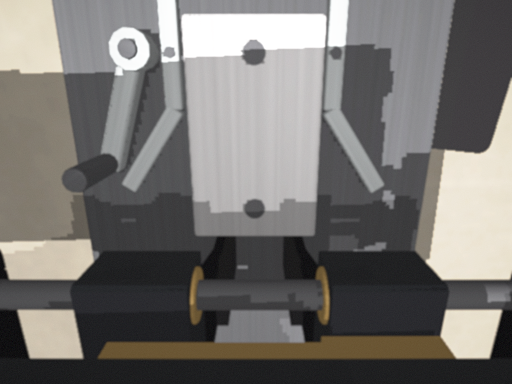

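The plate is centred in the channel mouth: rails at columns 180 and 328, plate at 184–324. The keeper is still open, with its pin top near (75,181).

Emit:
step_arm:
  deltas:
    - [[0,0,0,0.008,0,0,29],[0,0,0,0.016,0,0,29],[0,0,0,0.024,0,0,29],[0,0,0,0.032,0,0,29],[0,0,0,0.04,0,0,29],[0,0,0,0.048,0,0,29],[0,0,0,0.056,0,0,29],[0,0,0,0.064,0,0,29],[0,0,0,0.072,0,0,29],[0,0,0,0.08,0,0,29],[0,0,0,0.086,0,0,29],[0,0,0,0.091,0,0,29],[0,0,0,0.094,0,0,29],[0,0,0,0.096,0,0,29],[0,0,0,0.096,0,0,29]]

```text
time: 7.18
ee_pos: [0.5537, -0.0018, 0.0375]
eef_rot: [0.719, 0.695, 0.0, -0.0]
ft_force: [0.1, -0.1, -0.3]
width: 0.0254
grip_force: 0.0
```

Run:
```python
from h import *
status();c=shot('wrist','w4.png')
p=[G(onz(c,*q)) for q in[(128,48,.03),(75,181,.06)]];print(p)
```

```text
tcp [ 0.0166 -0.003 ] [ 0.5537 -0.0018  0.0375] yaw -0.0002468340269168312 f [ 0.1 -0.1 -0.3] q [ 0.34  0.44 -0.5   1.84  0.25  0.93 -0.31] 7.175
[array([0.1156, 0.051 ]), array([0.0674, 0.0649])]
```

View pics/w4.png

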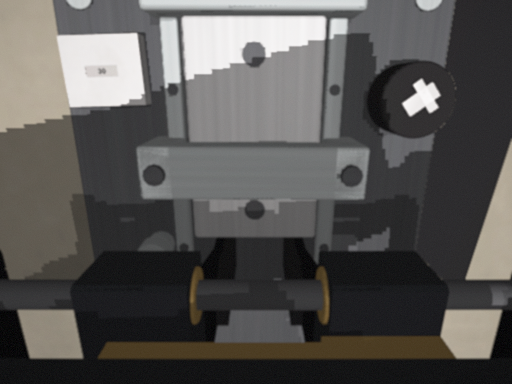

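The plate is under the bridge, rear edge at row 237, with a sliver of gap left to the stop. I'll ease it home.

Emit:
step_arm:
  deltas:
    - [[0,0,0,0.001,0,0,29],[0,0,0,0.002,0,0,29],[0,0,0,0.003,0,0,29],[0,0,0,0.004,0,0,29],[0,0,0,0.004,0,0,29],[0,0,0,0.004,0,0,29]]

```text
time: 7.98
ee_pos: [0.5537, -0.0009, 0.0376]
eef_rot: [0.72, 0.694, -0.001, 0.001]
ft_force: [-2.0, -10.9, 3.2]
width: 0.0252
grip_force: 5.0
```

Run:
```python
from h import *
status();c=shot('wrist')
a=[cv2.imread('pics/w4.png')[:,:,1],c['img'][:,:,1]]
for i in a: print(i[0:30,255].tolist())
```

```text
tcp [ 0.0175 -0.0029] [ 0.5537 -0.0009  0.0376] yaw -0.0026122800422703207 f [ -2.  -10.9   3.2] q [ 0.34  0.44 -0.5   1.84  0.26  0.93 -0.31] 7.975
[219, 220, 222, 220, 216, 203, 194, 187, 171, 145, 114, 92, 83, 80, 82, 127, 188, 223, 232, 237, 238, 239, 238, 239, 239, 238, 239, 239, 239, 239]
[220, 221, 220, 220, 221, 222, 220, 206, 186, 180, 175, 149, 118, 92, 83, 117, 171, 210, 227, 237, 238, 238, 239, 238, 238, 238, 238, 239, 239, 240]
```

The stop gives 11 N, the finger face is at x ≈ 29–30 mm and the gap in the picture has closed, so the plate is home. Next I back off, lift and turn to get behind the keeper pin.

Emit:
step_arm:
  deltas:
    - [[0,0,0,-0.01,0,0,29],[0,0,0,-0.025,0,0,29],[0,0,0,-0.04,0,0,29],[0,0,0,-0.04,0,-0.04,29],[0,0,0,-0.04,0,-0.09,0],[0,0,0.17,-0.04,-0.01,-0.09,0],[0,0,0.34,-0.04,-0.02,-0.09,0],[0,0,0.51,-0.04,-0.03,-0.09,0],[0,0,0.68,-0.04,-0.04,-0.09,0],[0,0,0.85,-0.04,-0.05,-0.09,0],[0,0,1.02,-0.04,-0.06,-0.09,0],[0,0,1.19,-0.04,-0.07,-0.09,0],[0,0,1.36,-0.04,-0.08,-0.09,0],[0,0,1.53,-0.04,-0.088,-0.09,0],[0,0,1.7,-0.04,-0.095,-0.09,0],[0,0,1.86,-0.04,-0.095,-0.09,0],[0,0,1.86,-0.04,-0.095,-0.09,0],[0,0,1.86,-0.04,-0.095,-0.09,0]]

```text
time: 10.28
ee_pos: [0.4576, -0.035, 0.1276]
eef_rot: [0.987, -0.159, 0.0, -0.0]
ft_force: [0.2, -0.4, 0.1]
width: 0.0007
grip_force: 0.0
```

```bash
python3 - <<'E'
from h import *
status();shot('wrist','w5.png');c=shot('top','t5.png')
cv2.imwrite('pics/crop5.png',cv2.resize(c['img'][145:240,225:375,::-1],None,fx=4,fy=4,interpolation=cv2.INTER_CUBIC))
E
python3 -c "
import cv2,numpy as np
a=cv2.imread('pics/w5.png');b=cv2.imread('pics/crop5.png')
b=cv2.resize(b,(512,324));cv2.imwrite('pics/both5.png',cv2.resize(np.vstack([a,b]),(434,600)))"
```

```text
tcp [-0.0199  0.092 ] [ 0.4576 -0.035   0.1276] yaw -1.8570843448471293 f [ 0.2 -0.4  0.1] q [ 0.32  0.1  -0.35  2.01  0.04  1.04 -1.95] 10.275
```

View pics/both5.png

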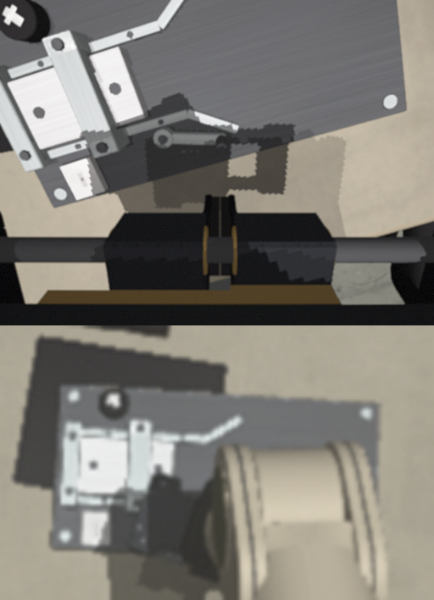

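Run:
```python
from h import *
c=shot('wrist')
w=lambda x,y,z:[*(O+ex*x+ey*y),z]
for n,a in dict(piv=(.02,.05,.03),pinbase=(-.0279,.0643,.03),pintop=(-.0279,.0643,.06)).items():print(n,np.round(proj(c,w(*a))))
cv2.imwrite('pics/c6.png',cv2.convertScaleAbs(cv2.resize(c['img'][110:240,160:320,::-1],None,fx=4,fy=4),alpha=1.8,beta=20))
```

```text
piv [192. 163.]
pinbase [260. 163.]
pintop [260. 174.]
```

View pics/c6.png

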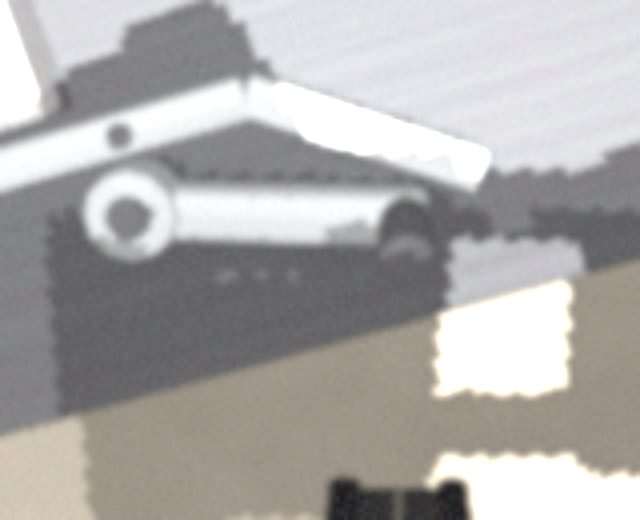

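The pin top is at about pixel (262,171), within 3 px of the prediction. I'll compute the arc rows.

Run:
```python
import numpy as np
psi=-1.858;X=np.array([np.cos(psi),np.sin(psi)]);Y=np.array([np.sin(psi),-np.cos(psi)]);S=np.array([-.0199,.092])
for th in[-.287,-.287,-.15,0,.15,.3,.45,.6,.75,.9,1.05,1.2,1.35,1.47,1.57,1.6]:
    t=np.array([np.sin(th),-np.cos(th)]);T=np.array([.02,.05])+.05*np.array([-np.cos(th),-np.sin(th)])-t*.0165-S
    print(th,'turn %.3f x %.4f y %.4f'%(-(th-np.pi/2-psi),T@X,T@Y))
```

```text
-0.287 turn -0.000 x 0.0125 y -0.0002
-0.287 turn -0.000 x 0.0125 y -0.0002
-0.15 turn -0.137 x 0.0195 y 0.0016
0 turn -0.287 x 0.0273 y 0.0025
0.15 turn -0.437 x 0.0352 y 0.0021
0.3 turn -0.587 x 0.0429 y 0.0006
0.45 turn -0.737 x 0.0504 y -0.0021
0.6 turn -0.887 x 0.0573 y -0.0058
0.75 turn -1.037 x 0.0636 y -0.0105
0.9 turn -1.187 x 0.0692 y -0.0161
1.05 turn -1.337 x 0.0738 y -0.0225
1.2 turn -1.487 x 0.0774 y -0.0295
1.35 turn -1.637 x 0.0800 y -0.0370
1.47 turn -1.757 x 0.0812 y -0.0432
1.57 turn -1.857 x 0.0816 y -0.0485
1.6 turn -1.887 x 0.0816 y -0.0500
```

Emit:
step_arm:
  deltas:
    - [[0,0,0,0,0,0.035,0],[0,0,0,0,0,0.068,0],[0,0,0,0,0,0.068,0],[0,0,0,0,0,0.068,0]]

```text
time: 10.92
ee_pos: [0.4582, -0.0347, 0.0606]
eef_rot: [0.987, -0.161, 0.001, -0.0]
ft_force: [0.1, 0.3, -0.3]
width: 0.0004
grip_force: 0.0
```

Emit:
step_arm:
  deltas:
    - [[0,0,0,0.008,0,0,0],[0,0,0,0.0125,0,0,0],[0,0,-0.137,0.0195,0.0016,0,0],[0,0,-0.287,0.0273,0.0025,0,0],[0,0,-0.437,0.0352,0.0021,0,0],[0,0,-0.587,0.0429,0.0006,0,0],[0,0,-0.737,0.0504,-0.0021,0,0],[0,0,-0.887,0.0573,-0.0058,0,0],[0,0,-1.037,0.0636,-0.0105,0,0],[0,0,-1.187,0.0692,-0.0161,0,0],[0,0,-1.337,0.0738,-0.0225,0,0],[0,0,-1.487,0.0774,-0.0295,0,0],[0,0,-1.637,0.08,-0.037,0,0],[0,0,-1.757,0.0812,-0.0432,0,0],[0,0,-1.857,0.0816,-0.0475,0,0],[0,0,-1.857,0.0816,-0.0475,0,0],[0,0,-1.857,0.0816,-0.0475,0,0]]

```text
time: 13.05
ee_pos: [0.5502, -0.016, 0.0597]
eef_rot: [0.721, 0.693, 0.0, 0.0]
ft_force: [0.1, 0.9, 0.5]
width: 0.0006
grip_force: 0.0
```

Run:
```python
from h import *
status();shot('wrist','w7.png')
```

```text
tcp [0.0023 0.0001] [ 0.5502 -0.016   0.0597] yaw -0.005985108208128809 f [0.1 0.9 0.5] q [ 0.46  0.42 -0.61  1.83  0.29  0.98 -0.31] 13.05
```

View pics/w7.png

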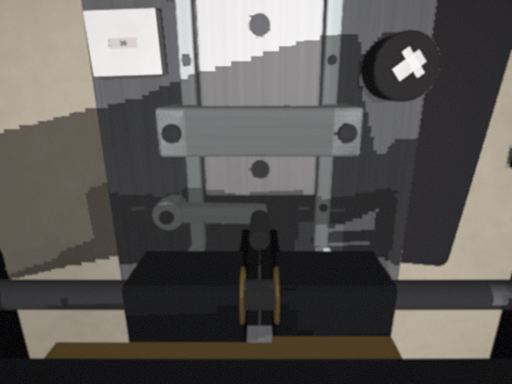

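The keeper lies across behind the plate: pivot at (168,214), pin at the fingers near (260,222). I'll press it lightly onto its stop.

Emit:
step_arm:
  deltas:
    - [[0,0,0,0.001,0,0,0],[0,0,0,0.002,0,0,0],[0,0,0,0.003,0,0,0],[0,0,0,0.003,0,0,0],[0,0,0,0.003,0,0,0]]

```text
time: 13.72
ee_pos: [0.5503, -0.0141, 0.0597]
eef_rot: [0.721, 0.693, -0.0, 0.001]
ft_force: [1.6, -5.3, 1.0]
width: 0.0006
grip_force: 2.8
```

Run:
```python
from h import *
status()
```

```text
tcp [0.0042 0.    ] [ 0.5503 -0.0141  0.0597] yaw -0.00478259501182654 f [ 1.6 -5.3  1. ] q [ 0.45  0.42 -0.61  1.83  0.29  0.98 -0.31] 13.725
```

It presses back with 5.3 N and the pin is at x ≈ 20 mm, so the keeper is on its stop. Now I move clear.

Emit:
step_arm:
  deltas:
    - [[0,0,0,-0.01,0,0,0],[0,0,0,-0.035,0,0,0],[0,0,0,-0.06,0,0,0],[0,0,0,-0.06,0,-0.05,0],[0,0,0,-0.06,0,-0.1,0],[0,0,0,-0.06,0,-0.14,0],[0,0,0,-0.06,0,-0.14,0],[0,0,0,-0.06,0,-0.14,0]]

```text
time: 14.72
ee_pos: [0.5474, -0.0728, 0.1988]
eef_rot: [0.72, 0.694, -0.0, -0.0]
ft_force: [-0.4, -0.1, -0.7]
width: 0.0006
grip_force: 0.0
```

Run:
```python
from h import *
status();c=shot('wrist','w8.png')
w=lambda x,y,z:[*(O+ex*x+ey*y),z]
for n,a in dict(piv=(.02,.05,.03),pintop=(.02,0,.06),dotrear=(.045,0,.026),dotfront=(.115,0,.026)).items():print(n,np.round(proj(c,w(*a))))
```

```text
tcp [-0.0545  0.0009] [ 0.5474 -0.0728  0.1988] yaw -0.003476419207065762 f [-0.4 -0.1 -0.7] q [ 0.59  0.26 -0.63  1.69  0.16  1.24 -0.11] 14.725
piv [204.  97.]
pintop [261.  98.]
dotrear [260.  67.]
dotfront [260. -23.]
```

View pics/w8.png

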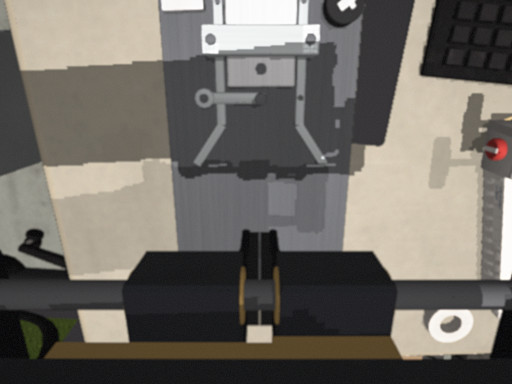

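The pin (261,98), pivot (204,98) and rear plate dot (261,68) all sit where predicted for a plate at the stop and a keeper fully across.

```bash
python3 -c "
from bench import r
print(r.close_job())"
```

```text
the job is handed in; nothing more can be done
None
```

The job is handed in: in the last picture the plate lies flat under the bridge against the end stop, the keeper is fully across behind it, and the arm is clear; no verdict was returned.

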